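# Tip the lens cases, find the stamped one and push it to dispatch

## Robot

A 6-joint arm with a two-finger parallel gripper is mounted at the origin on the work surface. World frame = base frame: x ahead of the robot, y to its left, z up, the work surface at z = 0. Lengths are in m, angles in rad, forces in N, time in s.
With the tool pointing down it reaches from about 0.225 to 0.875 m from the base axis. Payload 3.4 kg.
Tool frame: the origin (TCP) lies between the finger pads; the fingertips stand 11 mm ahead of it and the grasp point (between the pads) lies 8 mm behind it (tips_ahead is the distance from the TCP to the fingertips, in m); z points along the fingers, x is the direction in which the jaws open and shut, and the axes are right-handed (so a half turn about z gives the same grasp; the last joint's range is limited). The gripper opens to 85 mm and grips with 20 to 120 N. Pads are 22 mm wide; open, the fingers measure 114 mm over their backs; the gripper's body (76 mm by 85 mm) begins 54 mm behind the grasp point. The pads swing forward as they close: fully open they stand 13 mm farther back than shut.
Start: joints at [-1.309, 0.276, 1.505, -0, 1.361, -0.121], TCP at [0.215, -0.533, 0.205] pointing down, gripper open.
Joint ranges: [-2.89, 2.89], [-0.75, 2.08], [0.22, 2.7], [-1.18, 4.32], [0.11, 2.71], [-2.7, 2.7]. Speed limits (rad/s): [2.57, 2.57, 3.14, 3.14, 3.14, 3.14].

## Interface

Orientations are given as a unit quaternion [w, x, y, z].
In Python, from rig import get_state, get_image, sign_off, masks_of, tips_ahead gives the robot as it stands.
- The arm moves only by the tool play_rows, never from a script. Its argument "series" is a list of rows, each an object of numbers: "fingers": the closure, from -1 (fully open) to 1 (shut); "dx", "dy", "dz": the shift along the world's x, y, z in mm; "turn": the turn about the world's z in rad. A call has 1 to 20 rows; each row shifts and turns the pose as measured when the row begins; what a row does not reach is not made up. A row lasts 1/12 s, in which the tool goes at most 41.7 mm and 7.16 degrees, less where a joint would pass 70% of its speed; a pose out of reach is approached as far as the arm can. A call with a gripper value outside its range is refused whole. The fingers move at their own pace and stop on an object; "squeeze" is the grip in N (left out, the last holds). Time passes only in rows, so rows that do not move let the fingers close. It gives the time, the measured TCP pose, the force and the opening at its end, in the units of the state.
- get_state(): the state, without advancing time (a new reading comes with each control period).
- get_image(name): name is "scene" or "top" or "wrist"; returns a dict with "pixels" (480x640x3 uint8, red, green, blue), "vfov" (degrees; the focal length in pixels is half the picture's height over the tangent of half this angle, whatever the lens; pixels are square), "cx", "cy" (the principal point, pixels), "rvec" (rotation vector, rad) and "tvec" (3), from world to camera coordinates, as OpenCV has them; the wrist camera has in their place "hand_eye" (4x4, takes a point from camera to tool coordinates, whose origin is the TCP and whose axes are the tool frame's). Camera axes: x right, y down, z forward; pixel columns grow to the right and rows downward; lengths in m; the calibration is good to about 2 mm. A picture is of the moment at which its call begins: read the wrist's pose just before it. There is no depth.
- sign_off(): hands the job in, once; it reports no verdict.
Trained networks look in a picture, given as the dict that the camera call returned (one of the last four; its "shot" number tells which), for a name from the list of things; names that differ only in an ending like _2 or _b are one class to them, and where a whole thing is asked for, a point or a joint stands for the part that bears it (a point fixed in the world has none). Each returns a list of dicts, best first, with "p" (0 to 1); they miss things now and then, are a little off and sometimes report something else, mostly with a low value. They report only what shows in the picture. A call takes as long as a camera call.
- masks_of(picture, label): "region" (480x640 bool, what is visible of it) and "xy" ([column, row] in pixels, amid what is visible of it).
The state is a dict: "clock": time; "qpos": joint angles; "qd": joint speeds; "effort": joint torques, N m; "position": TCP position; "ee_rot": TCP orientation; "contact_force": force on the tool from outside, world axes, zero at the start; "moment": the same for the moment, N m; "width": finger opening in m.
Only numpy, scipy, OpenCV 4.12 (cv2) and the standard library are available. Lean on these libraries where they do the work, as an engineer would, in place of code of your own. Each camera call takes 0.05 s, during which the arm holds its last target. There are 200 camera calls.

## Task

One of the two blue lens cases is stamped in orange underneath. Without lifting or carrying anything, push against the top of each case to tip it over towards the robot, so that both lie on their robot-facing sides with the undersides showing. Then push the stamped case, still lying, away from the robot until the yellow dispatch line runs under its middle; leave the other case lying about where it fell, and the ring, jar and screwdriver alone.

Things in the scene. Friction and masses are not known exactly. Their poses are not given: they have to be found in the camera images.
- case_a: closed lens case, blue with grey lid: base plate 60 mm deep (x) x 120 wide (y) x 8, body above it 46 x 116 to 120, total 92 tall. Far faces flush (x=+30); on the near side the base sticks out 14 mm as a toe. 0.4 kg, mass centre 6 mm far of centre, about 43 up. Origin: centre of underside; x to its far side, z up. Stands left or right; both end lying down
- case_b: the other case, a twin in size, weight, looks and axes; only one bears the stamp. Pushed towards the robot 75 to 87 mm up its far face, a case tips on its near bottom edge, passes balance at about 40 degrees, falls and lies on toe and lid, tilted about 99 degrees. Lying, it reaches 92 mm from that edge towards the robot, is about 46 mm high at the lid, and slides if pushed low on the lid
- stamp (a point): centre of the round orange stamp (54 mm across, white middle) in the middle of the underside of the one stamped case; hidden while the case stands, and in plain view from beyond the table once it lies tipped. The case whose origin coincides with this point is the stamped one.
- line: the dispatch line: a flat yellow stripe on the bench beyond the cases, 25 mm wide (its x, pointing away from the robot) and 560 mm long (its y); origin at its middle, on the bench. There is nothing to bump into.
- clamp_ring: steel ring lying flat between the two cases, 68 mm outside diameter, 14 mm tall; origin at the centre of its underside. To be left alone.
- jar: closed white jar standing to the left of the left case, 60 mm diameter, 85 mm tall; origin at the centre of its underside. To be left alone.
- driver: screwdriver with a red handle, lying along its own x to the right of the right case, handle to -x. To be left alone.
- case_a_near (a point): middle of the near (robot-side) bottom edge of case_a, 30 mm to -x of its origin; on the bench while the case stands, tips, lies and slides.
- case_a_mid (a point): middle of the body of case_a: at x = +7 mm, z = 46 mm in the case's frame.
- case_b_near (a point): middle of the near (robot-side) bottom edge of case_b, 30 mm to -x of its origin; on the bench while the case stands, tips, lies and slides.
- case_b_mid (a point): middle of the body of case_b: at x = +7 mm, z = 46 mm in the case's frame.

How it is judged:
On the way:
1. both cases lie tipped on their robot-facing sides, the stamped one's middle still at least 50 mm short of the line's centre (angle between case_a's own z axis and vertical between 1.45 and 1.9 rad and height (world z) of each of case_a_near, case_b_near below 0.012 m and angle between case_b's own z axis and vertical between 1.45 and 1.9 rad and x of case_a_mid in the frame of line below -0.05 m), for 0.2 s.
At the end, for the whole second after the job is handed in: Both cases lie still on their robot-facing sides; the middle of the stamped one is within 25 mm of the yellow line's centre line and within its length; the origin of the other is within 120 mm of where it started (the tipping itself moves it about 50 mm) (angle between case_a's own z axis and vertical between 1.45 and 1.9 rad and height (world z) of each of case_a_near, case_b_near below 0.012 m and angle between case_b's own z axis and vertical between 1.45 and 1.9 rad and x of case_a_mid in the frame of line between -0.025 and 0.025 m and y of case_a_mid in the frame of line between -0.27 and 0.27 m and distance of case_b from where it was at the start of the episode below 0.12 m and linear speed of each of case_a, case_b below 0.01 m/s); the robot touches nothing.
It fails at once if a case is lifted, carried or tipped away from the robot: its near bottom edge is over 20 mm above the bench (height (world z) of any of case_a_near, case_b_near above 0.02 m).
It fails at once if the ring, jar or screwdriver is moved by more than 20 mm (distance of any of clamp_ring, jar, driver from where it was at the start of the episode above 0.02 m).
It also fails if it takes over 64 s, if anything falls off the work surface, if the arm or the gripper's body presses on something with over 40 N, if the wrist force passes 120 N, or if a joint passes its speed limit or range.

## Working session

There is one attempt and no reset: what is moved stays moved. The work goes in short steps, Python scripts to look and compute and a tool call to move; the robot and the scene stay as the last step left them, time stands still between calls to the robot, and variables do not carry over. Pictures are saved under pics/ and viewed, about 8 in all and at most 12, crops included, and the job is handed in when it is done.

Besides the shell and the picture viewer there is one more tool, called after ">>>" as name(argument=value, ...) on one line, values as JSON. play_rows: Moves the arm, as the interface text tells. Its arguments: {"type":"object","properties":{"series":{"type":"array"},"squeeze":{"type":"number"}},"required":["series"]}

```bash
mkdir -p pics; ls
cat > h.py <<'E'
import numpy as np, cv2
from rig import *
def ray(im,uv,z):
    f=240/np.tan(np.radians(im['vfov'])/2)
    R=cv2.Rodrigues(np.array(im['rvec'],float))[0];t=np.array(im['tvec'],float).ravel()
    d=R.T@np.array([(uv[0]-im['cx'])/f,(uv[1]-im['cy'])/f,1]);c=-R.T@t
    return c+d*(z-c[2])/d[2]
def save(im,n): cv2.imwrite('pics/'+n+'.png',im['pixels'][:,:,::-1])
E
python3 - <<'E'
from h import *
print(get_state())
for n in('top','scene'):
    im=get_image(n);save(im,n+'0')
    R=cv2.Rodrigues(np.array(im['rvec'],float))[0];print(n,'cam',-R.T@np.array(im['tvec']).ravel(),im['vfov'])
    for l in('case_a','line','clamp_ring','jar','driver'):
        for m in masks_of(im,l)[:3]:
            r=m['region'];ys,xs=np.nonzero(r)
            if m['p']<.3: continue
            q=cv2.boxPoints(cv2.minAreaRect(np.c_[xs,ys].astype(np.float32)))
            z={'case_a':.092,'jar':.085,'clamp_ring':.014}.get(l,0)
            print(l,round(m['p'],2),np.round(m['xy']),ray(im,m['xy'],z).round(3)[:2],[ray(im,p,z).round(3)[:2].tolist() for p in q])
E
```

```text
pics
{'clock': 0.0, 'qpos': array([-1.30901943e+00,  2.76612315e-01,  1.50614244e+00, -1.14668600e-05,
        1.36072527e+00, -1.20999094e-01]), 'qd': array([ 0.00063459,  0.00010686,  0.00228592, -0.00059336, -0.00260362,
       -0.00132149]), 'effort': array([ 3.18801474e-03, -4.16764784e+01, -2.45806539e+01,  2.99728645e-04,
        1.12171308e-02, -1.02820212e-05]), 'position': array([ 0.21459819, -0.53281684,  0.20422619]), 'ee_rot': array([-6.14470779e-04,  8.28703205e-01, -5.59687509e-01, -7.16241261e-04]), 'contact_force': array([-0.66685348, -0.05017633,  0.47133399]), 'moment': array([-0.06386433, -0.00732937,  0.01020634]), 'width': 0.08553179322263363}
top cam [ 0.34806651 -0.01864916  1.04082925] 50.09344772597288
case_a 0.89 [227. 256.] [0.537 0.16 ] [[0.571, 0.235], [0.583, 0.106], [0.508, 0.097], [0.496, 0.224]]
case_a 0.63 [403. 253.] [ 0.55  -0.173] [[0.579, -0.1], [0.595, -0.232], [0.519, -0.237], [0.504, -0.107]]
line 0.71 [307. 213.] [0.65  0.014] [[0.658, 0.297], [0.688, -0.262], [0.658, -0.262], [0.629, 0.293]]
line 0.5 [224. 253.] [0.561 0.184] [[0.593, 0.26]
[... 668 characters left out ...]
-0.106] [[0.656, -0.17], [0.548, -0.254], [0.532, -0.051], [0.633, 0.014]]
case_a 0.6 [358. 287.] [0.585 0.211] [[0.646, 0.151], [0.53, 0.093], [0.525, 0.276], [0.631, 0.317]]
line 0.67 [301. 292.] [0.647 0.072] [[0.69, -0.253], [0.657, -0.274], [0.63, 0.295], [0.656, 0.303]]
clamp_ring 0.68 [315. 253.] [ 0.545 -0.019] [[0.557, -0.047], [0.503, -0.011], [0.546, 0.052], [0.599, 0.017]]
clamp_ring 0.37 [356. 290.] [0.541 0.154] [[0.595, 0.082], [0.475, 0.022], [0.47, 0.219], [0.58, 0.262]]
jar 0.71 [427. 354.] [0.585 0.432] [[0.651, 0.445], [0.555, 0.371], [0.519, 0.419], [0.617, 0.488]]
driver 0.54 [276. 169.] [ 0.401 -0.46 ] [[0.495, -0.386], [0.364, -0.559], [0.35, -0.534], [0.482, -0.365]]
```

View pics/top0.png

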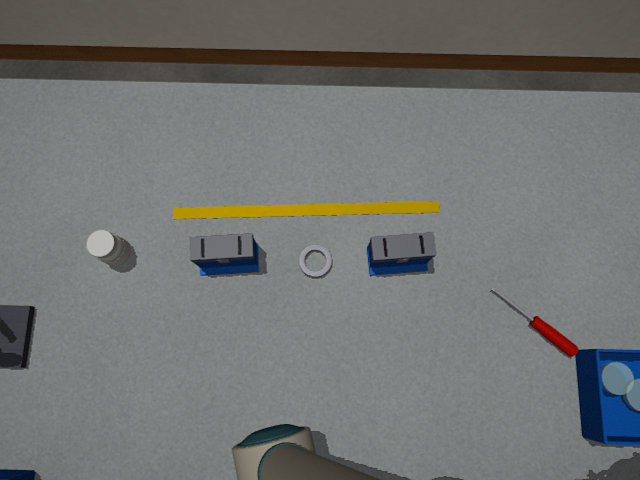

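View pics/scene0.png

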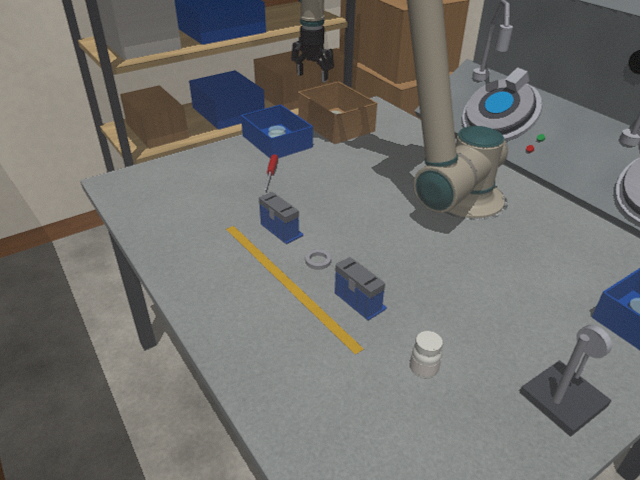

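The cases stand at about (223,254) and (402,253) in the top view, with the ring between them at (316,261). The line is at row 211. I'll get the lid corners next.

Run:
```python
from h import *
im=get_image('top')
print('tips',tips_ahead() if callable(tips_ahead) else tips_ahead)
hsv=cv2.cvtColor(im['pixels'],cv2.COLOR_RGB2HSV)
for n,(a,b) in {'L':(175,275),'R':(355,450)}.items():
    s=np.zeros((480,640),np.uint8); s[222:285,a:b]=1
    blue=((hsv[:,:,1]>150)&(s>0)&(hsv[:,:,0]>100)&(hsv[:,:,0]<130))
    px=im['pixels'].astype(int).sum(2)
    lid=((px<400)&~blue&(s>0)).astype(np.uint8)
    lid=cv2.morphologyEx(cv2.morphologyEx(lid,cv2.MORPH_CLOSE,np.ones((5,5))),cv2.MORPH_OPEN,np.ones((11,11)))
    ys,xs=np.nonzero(lid);r=cv2.minAreaRect(np.c_[xs,ys].astype(np.float32));q=cv2.boxPoints(r)
    print(n,r,[ray(im,p,.092).round(3)[:2].tolist() for p in q])
for uv in [(174,214),(439,207)]: print('line',ray(im,uv,0).round(3))
print('ring',ray(im,(316,261),.01).round(3),'jar',ray(im,(102,243),.085).round(3))
for p in [(190,237),(253,233),(254,257),(192,261)]:print(ray(im,p,.092).round(3)[:2])
for p in [(369,238),(434,233),(436,256),(371,261)]:print(ray(im,p,.092).round(3)[:2])
```

```text
tips 0.011
L ((224.5, 253.0), (62.0, 99.0), 90.0) [[0.599, 0.264], [0.604, 0.074], [0.485, 0.069], [0.48, 0.253]]
R ((402.0, 253.0), (61.99999237060547, 93.99998474121094), 90.0) [[0.609, -0.081], [0.613, -0.26], [0.494, -0.257], [0.489, -0.082]]
line [0.641 0.295 0.   ]
line [ 0.671 -0.264  0.   ]
ring [ 0.546 -0.007  0.01 ] jar [0.556 0.401 0.085]
[0.571 0.232]
[0.582 0.113]
[0.535 0.109]
[0.524 0.225]
[ 0.578 -0.108]
[ 0.591 -0.231]
[ 0.546 -0.234]
[ 0.533 -0.112]
```

>>> play_rows(series=[{"fingers": -1,"dx": 24,"dy": 21,"dz": 0,"turn": -0.1},{"fingers": -1,"dx": 24,"dy": 21,"dz": 0,"turn": -0.1},{"fingers": -1,"dx": 24,"dy": 21,"dz": 0,"turn": -0.095},{"fingers": -1,"dx": 24,"dy": 21,"dz": 0,"turn": 0},{"fingers": -1,"dx": 24,"dy": 21,"dz": 0,"turn": 0},{"fingers": -1,"dx": 24,"dy": 21,"dz": 0,"turn": 0},{"fingers": -1,"dx": 24,"dy": 21,"dz": 0,"turn": 0},{"fingers": -1,"dx": 24,"dy": 21,"dz": 0,"turn": 0},{"fingers": -1,"dx": 24,"dy": 21,"dz": 0,"turn": 0},{"fingers": -1,"dx": 24,"dy": 21,"dz": 0,"turn": 0},{"fingers": -1,"dx": 24,"dy": 21,"dz": 0,"turn": 0},{"fingers": -1,"dx": 24,"dy": 21,"dz": 0,"turn": 0},{"fingers": -1,"dx": 24,"dy": 21,"dz": 0,"turn": 0},{"fingers": -1,"dx": 24,"dy": 21,"dz": 0,"turn": 0},{"fingers": -1,"dx": 24,"dy": 21,"dz": 0,"turn": 0},{"fingers": -1,"dx": 24,"dy": 21,"dz": 0,"turn": 0},{"fingers": -1,"dx": 0,"dy": 0,"dz": 0,"turn": 0},{"fingers": -1,"dx": 0,"dy": 0,"dz": 0,"turn": 0}])

```text
clock: 2.15
position: [0.6142, -0.1807, 0.2058]
ee_rot: [0.001, 0.731, -0.683, 0.003]
contact_force: [-0.2, -0.3, -0.6]
width: 0.0853
```

>>> play_rows(series=[{"fingers": -1,"dx": 18,"dy": 14,"dz": 0,"turn": 0.025},{"fingers": -1,"dx": 0,"dy": 0,"dz": -25,"turn": 0},{"fingers": -1,"dx": 0,"dy": 0,"dz": -25,"turn": 0},{"fingers": -1,"dx": 0,"dy": 0,"dz": -25,"turn": 0},{"fingers": -1,"dx": 0,"dy": 0,"dz": -25,"turn": 0},{"fingers": -1,"dx": 0,"dy": 0,"dz": -20,"turn": 0},{"fingers": -1,"dx": 0,"dy": 0,"dz": 0,"turn": 0}])

```text
clock: 2.73
position: [0.6309, -0.1703, 0.0846]
ee_rot: [0.0, 0.739, -0.674, 0.006]
contact_force: [-0.5, 0.9, -0.3]
width: 0.0851
```

Run:
```python
from h import *
print(get_state()['position'])
a=get_image('scene')['pixels'][130:330,200:440];b=get_image('top')['pixels'][170:320,340:480]
cv2.imwrite('pics/c1.png',np.hstack([cv2.resize(a,(480,400)),cv2.resize(b,(320,400))])[:,:,::-1])
```

```text
[ 0.63091592 -0.17030302  0.08461062]
```

View pics/c1.png

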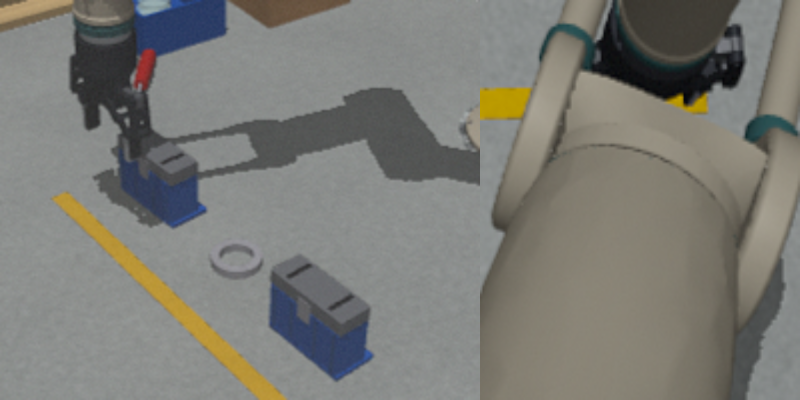

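The fingers are down beyond the right case, spanning its far face at about (135,120) in the crop. I'll start the push.

>>> play_rows(series=[{"fingers": -1,"dx": -8,"dy": -1,"dz": 0,"turn": 0},{"fingers": -1,"dx": -8,"dy": 0,"dz": 0,"turn": 0},{"fingers": -1,"dx": -8,"dy": -1,"dz": 0,"turn": 0},{"fingers": -1,"dx": -8,"dy": 0,"dz": 0,"turn": 0},{"fingers": -1,"dx": -8,"dy": -1,"dz": 0,"turn": 0}])

```text
clock: 3.25
position: [0.5947, -0.1772, 0.096]
ee_rot: [-0.003, 0.738, -0.674, 0.015]
contact_force: [-0.7, -0.2, 0.7]
width: 0.0854
```

>>> play_rows(series=[{"fingers": -1,"dx": 10,"dy": 3,"dz": 0,"turn": 0},{"fingers": -1,"dx": 5,"dy": 3,"dz": -8,"turn": 0},{"fingers": -1,"dx": 0,"dy": 0,"dz": -5,"turn": 0},{"fingers": -1,"dx": 0,"dy": 0,"dz": 0,"turn": 0},{"fingers": -1,"dx": 0,"dy": 0,"dz": 0,"turn": 0}])

```text
clock: 3.67
position: [0.6085, -0.1711, 0.0842]
ee_rot: [-0.003, 0.738, -0.675, 0.017]
contact_force: [-1.1, 0.1, 0.5]
width: 0.0849
```

>>> play_rows(series=[{"fingers": -1,"dx": -6,"dy": 0,"dz": -1,"turn": 0},{"fingers": -1,"dx": -6,"dy": 0,"dz": -1,"turn": 0}])

```text
clock: 3.83
position: [0.5971, -0.171, 0.0813]
ee_rot: [-0.003, 0.738, -0.674, 0.017]
contact_force: [-0.5, 0.5, -0.2]
width: 0.0855
```

>>> play_rows(series=[{"fingers": -1,"dx": -6,"dy": 0,"dz": 1,"turn": 0},{"fingers": -1,"dx": -6,"dy": -1,"dz": 0,"turn": 0},{"fingers": -1,"dx": -6,"dy": 0,"dz": 0,"turn": 0}])

```text
clock: 4.08
position: [0.5763, -0.1718, 0.0816]
ee_rot: [-0.003, 0.738, -0.674, 0.016]
contact_force: [0.1, -0.0, 0.5]
width: 0.0855
```

Run:
```python
from h import *
s=get_state();print(s['contact_force'],s['moment'])
a=get_image('scene')['pixels'][150:260,220:350]
cv2.imwrite('pics/c2.png',cv2.resize(a,(650,550))[:,:,::-1])
```

```text
[ 0.12600462 -0.0144219   0.4671135 ] [ 0.06415263  0.01413197 -0.04046935]
```

View pics/c2.png

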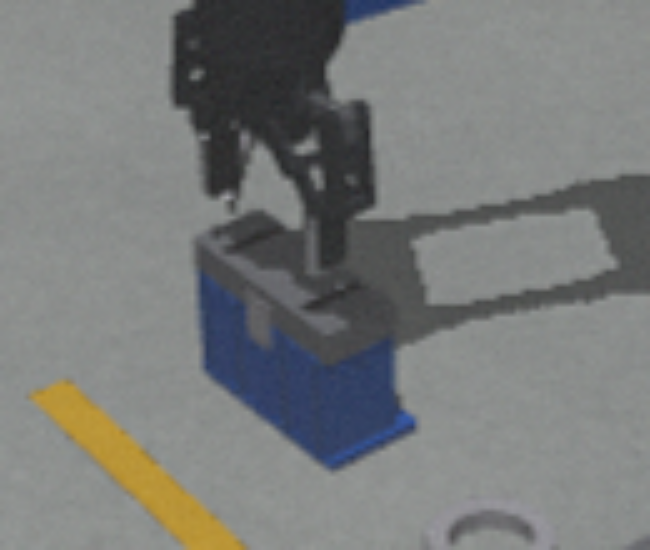

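The fingers went over the lid and touched nothing, because the open tips sit higher than I assumed. I'll back off, go lower and push again.

>>> play_rows(series=[{"fingers": -1,"dx": 0,"dy": 0,"dz": 15,"turn": 0},{"fingers": -1,"dx": 20,"dy": 2,"dz": 5,"turn": 0},{"fingers": -1,"dx": 20,"dy": 2,"dz": 0,"turn": 0},{"fingers": -1,"dx": 8,"dy": 0,"dz": 0,"turn": 0},{"fingers": -1,"dx": 0,"dy": 0,"dz": -15,"turn": 0},{"fingers": -1,"dx": 0,"dy": 0,"dz": -15,"turn": 0},{"fingers": -1,"dx": 0,"dy": 0,"dz": -3,"turn": 0},{"fingers": -1,"dx": 0,"dy": 0,"dz": 0,"turn": 0}])

```text
clock: 4.8
position: [0.6208, -0.1683, 0.0707]
ee_rot: [-0.002, 0.738, -0.675, 0.015]
contact_force: [0.3, -0.6, -1.0]
width: 0.0853
```

>>> play_rows(series=[{"fingers": -1,"dx": -7,"dy": 0,"dz": 0,"turn": 0},{"fingers": -1,"dx": -7,"dy": -1,"dz": 0,"turn": 0},{"fingers": -1,"dx": -7,"dy": 0,"dz": 0,"turn": 0},{"fingers": -1,"dx": -7,"dy": -1,"dz": 0,"turn": 0},{"fingers": -1,"dx": -7,"dy": 0,"dz": 0,"turn": 0}])

```text
clock: 5.22
position: [0.5828, -0.171, 0.0724]
ee_rot: [-0.002, 0.738, -0.675, 0.016]
contact_force: [-0.0, -0.6, 0.6]
width: 0.085
```

>>> play_rows(series=[{"fingers": -1,"dx": -6,"dy": 0,"dz": 0,"turn": 0},{"fingers": -1,"dx": -6,"dy": -1,"dz": 0,"turn": 0}])

```text
clock: 5.38
position: [0.5687, -0.172, 0.0734]
ee_rot: [-0.002, 0.738, -0.675, 0.017]
contact_force: [-0.1, 1.3, -0.8]
width: 0.0858
```

Run:
```python
from h import *
a=get_image('scene')['pixels'][150:260,220:350]
cv2.imwrite('pics/c3.png',cv2.resize(a,(650,550))[:,:,::-1])
```

```text
(no output)
```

View pics/c3.png

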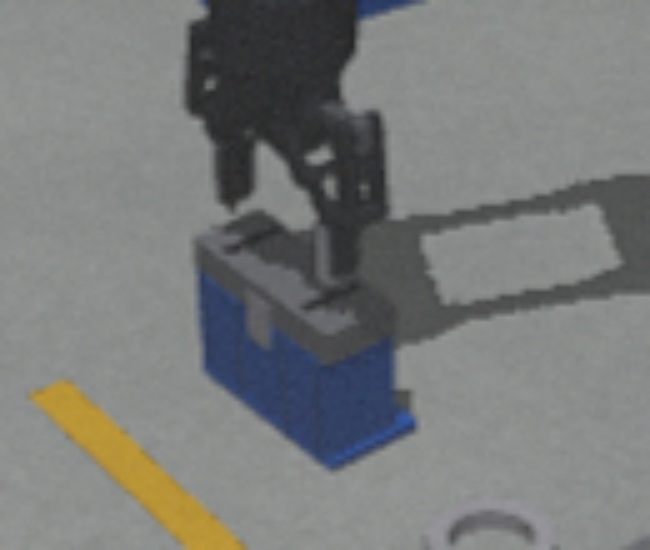

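Run:
```python
from h import *
im=get_image('scene');print(get_state()['position'])
for uv in [(288,206),(266.5,191)]:
    for z in(.06,.08,.09,.1,.11,.12): print(uv,z,ray(im,uv,z).round(3)[:2])
f=240/np.tan(np.radians(im['vfov'])/2)
def pr(P): 
    p=cv2.projectPoints(np.array(P,float),np.array(im['rvec'],float),np.array(im['tvec'],float),np.array([[f,0,im['cx']],[0,f,im['cy']],[0,0,1]]),None)[0].reshape(-1,2); return ((p-[220,150])*5).round(0)
print(pr([(.591,-.231,.092),(.578,-.108,.092),(.533,-.112,.092),(.546,-.234,.092),(.578,-.108,0.)]))
```

```text
[ 0.5681664  -0.1720713   0.07326991]
(288, 206) 0.06 [ 0.524 -0.183]
(288, 206) 0.08 [ 0.539 -0.158]
(288, 206) 0.09 [ 0.546 -0.146]
(288, 206) 0.1 [ 0.554 -0.133]
(288, 206) 0.11 [ 0.561 -0.12 ]
(288, 206) 0.12 [ 0.569 -0.108]
(266.5, 191) 0.06 [ 0.535 -0.282]
(266.5, 191) 0.08 [ 0.55  -0.255]
(266.5, 191) 0.09 [ 0.557 -0.241]
(266.5, 191) 0.1 [ 0.565 -0.227]
(266.5, 191) 0.11 [ 0.572 -0.213]
(266.5, 191) 0.12 [ 0.579 -0.2  ]
[[187. 229.]
 [326. 330.]
 [395. 299.]
 [256. 202.]
 [331. 470.]]
```

>>> play_rows(series=[{"fingers": -1,"dx": 0,"dy": 0,"dz": 20,"turn": 0},{"fingers": -1,"dx": 20,"dy": 2,"dz": 15,"turn": 0},{"fingers": 1,"dx": 25,"dy": 2,"dz": 0,"turn": 0},{"fingers": 1,"dx": 25,"dy": 2,"dz": 0,"turn": 0},{"fingers": 1,"dx": 5,"dy": 0,"dz": 0,"turn": 0},{"fingers": 1,"dx": 0,"dy": 0,"dz": -8,"turn": 0},{"fingers": 1,"dx": 0,"dy": 0,"dz": -8,"turn": 0},{"fingers": 1,"dx": 0,"dy": 0,"dz": 0,"turn": 0},{"fingers": 1,"dx": 0,"dy": 0,"dz": 0,"turn": 0},{"fingers": 1,"dx": 0,"dy": 0,"dz": 0,"turn": 0},{"fingers": 1,"dx": 0,"dy": 0,"dz": 0,"turn": 0}])

```text
clock: 6.4
position: [0.6398, -0.1654, 0.0906]
ee_rot: [-0.001, 0.737, -0.676, 0.013]
contact_force: [0.1, -0.8, 0.9]
width: 0.0003
```

```bash
cat >> h.py <<'E'
def proj(im,P):
    f=240/np.tan(np.radians(im['vfov'])/2)
    return cv2.projectPoints(np.array(P,float),np.array(im['rvec'],float),np.array(im['tvec'],float),np.array([[f,0,im['cx']],[0,f,im['cy']],[0,0,1]]),None)[0].reshape(-1,2)
E
python3 - <<'E'
from h import *
im=get_image('scene');p=get_state()['position'];print(p)
print(((proj(im,[p,p-[0,0,.011],p+[0,0,.03],p*[1,1,0]])-[220,150])*5).round(0))
cv2.imwrite('pics/c4.png',cv2.resize(im['pixels'][150:260,220:350],(650,550))[:,:,::-1])
E
```

```text
[ 0.63972468 -0.16542648  0.09061953]
[[167. 317.]
 [169. 334.]
 [163. 269.]
 [178. 454.]]
```

View pics/c4.png

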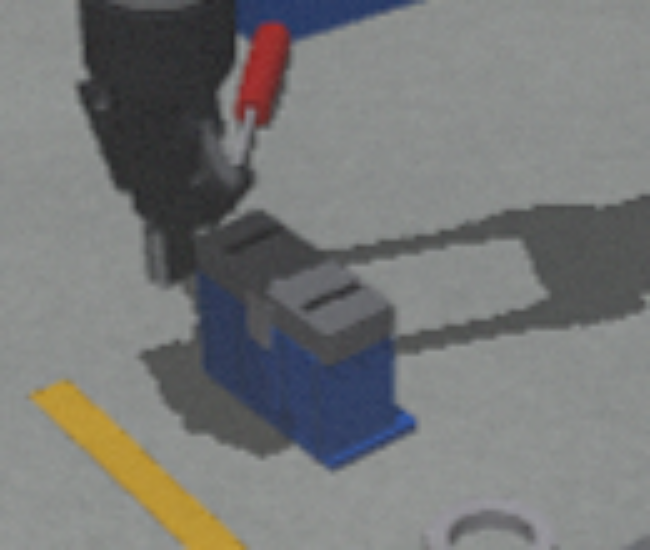

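The shut tip shows about 30 mm higher than the reported pose predicts. I'll check the pose with the wrist camera against known points.

>>> play_rows(series=[{"fingers": 1,"dx": 0,"dy": 0,"dz": 35,"turn": 0},{"fingers": 1,"dx": 0,"dy": 5,"dz": 35,"turn": 0},{"fingers": 1,"dx": -20,"dy": 10,"dz": 35,"turn": 0},{"fingers": 1,"dx": -20,"dy": 10,"dz": 35,"turn": 0},{"fingers": 1,"dx": 0,"dy": 0,"dz": 0,"turn": 0},{"fingers": 1,"dx": 0,"dy": 0,"dz": 0,"turn": 0}])

```text
clock: 6.95
position: [0.5942, -0.1396, 0.2346]
ee_rot: [0.0, 0.736, -0.677, 0.011]
contact_force: [-0.0, 0.6, -0.1]
width: -0.0
```

Run:
```python
from h import *
from scipy.spatial.transform import Rotation as Ro
s=get_state();im=get_image('wrist');print(s['position'],s['ee_rot'],im['vfov'])
q=s['ee_rot'];T=np.eye(4);T[:3,:3]=Ro.from_quat(np.r_[q[1:],q[0]]).as_matrix();T[:3,3]=s['position']
M=np.linalg.inv(T@np.array(im['hand_eye']));im['rvec']=cv2.Rodrigues(M[:3,:3])[0];im['tvec']=M[:3,3]
P=[(.591,-.231,.092),(.578,-.108,.092),(.533,-.112,.092),(.546,-.234,.092),(.671,-.264,0),(.546,-.007,.01)]
px=proj(im,P);print(px.round(0));v=im['pixels'][:,:,::-1].copy()
for p in px: 
    if abs(p).max()<2000: cv2.circle(v,tuple(int(x) for x in p),4,(0,0,255),1)
cv2.imwrite('pics/w1.png',v)
a=get_image('scene');sp=s['position']
for l in('case_a','clamp_ring','line'):
    for m in masks_of(im,l)[:2]: print(l,m['p'],m['xy'])
```

```text
[ 0.59420855 -0.13963337  0.2346258 ] [ 2.06232988e-04  7.36108428e-01 -6.76777983e-01  1.07657558e-02] 65.98858500807263
[[419. 227.]
 [278. 231.]
 [280. 278.]
 [414. 275.]
 [438. 134.]
 [191. 231.]]
case_a 0.92 [36.8, 221.2]
case_a 0.59 [346.2, 239.1]
clamp_ring 0.81 [174.2, 230.6]
line 0.88 [217.7, 122.0]
```

View pics/w1.png

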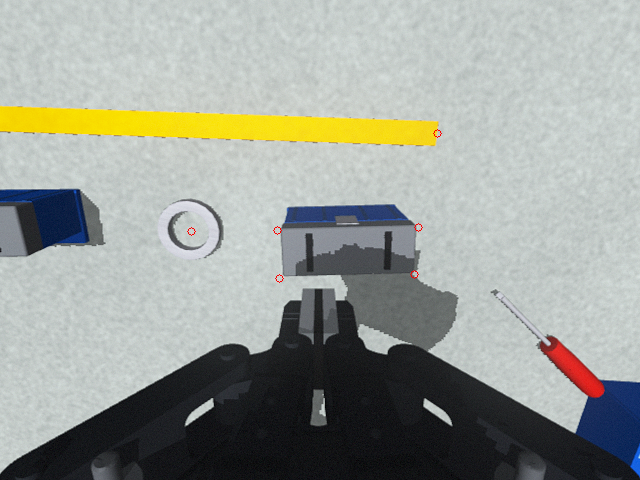

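Run:
```python
from h import *
im=get_image('wrist');H=np.array(im['hand_eye']);M=np.linalg.inv(H);print(H.round(3))
im['rvec']=cv2.Rodrigues(M[:3,:3])[0];im['tvec']=M[:3,3]
for z in(-.04,-.03,-.02,-.01,0,.011): print(z,proj(im,[(0,-.011,z),(0,.011,z),(-.0,0,z)]).round(0).tolist())
sc=get_image('scene');p=get_state()['position'];print(proj(sc,[p-[0,0,.011],p+[0,0,.02]]).round(0))
px=sc['pixels'].astype(int);print('dark rows', [int(r) for r in np.nonzero(px[:,int(proj(sc,[p])[0][0])].sum(1)<150)[0]])
```

```text
[[ 1.     0.001  0.     0.   ]
 [-0.001  0.954  0.301 -0.077]
 [ 0.    -0.301  0.954 -0.168]
 [ 0.     0.     0.     1.   ]]
-0.04 [[318.0, 300.0], [318.0, 349.0], [318.0, 325.0]]
-0.03 [[318.0, 288.0], [318.0, 335.0], [318.0, 312.0]]
-0.02 [[318.0, 278.0], [318.0, 323.0], [318.0, 301.0]]
-0.01 [[318.0, 269.0], [318.0, 312.0], [318.0, 291.0]]
0 [[318.0, 261.0], [318.0, 302.0], [318.0, 282.0]]
0.011 [[318.0, 254.0], [318.0, 292.0], [318.0, 273.0]]
[[271. 170.]
 [271. 159.]]
dark rows [17, 18, 19, 20, 21, 22, 24, 96, 97, 98, 99, 100, 101, 102, 103, 104, 105, 106, 107, 108, 109, 110, 111, 113, 114, 115, 116, 117, 118, 119, 120, 121, 122, 123, 124, 125, 126, 127, 128, 129, 130, 131, 132, 133, 134, 135, 136, 137, 138, 139, 140, 141, 142, 143, 144, 145, 197]
```

The wrist camera agrees with the reported pose: projected points match to about 4 px. In both views the tips are about 25–35 mm behind the TCP, not 11 mm ahead of it. I'll use the measured tip offset.

>>> play_rows(series=[{"fingers": -1,"dx": 19,"dy": -14,"dz": 0,"turn": 0},{"fingers": -1,"dx": 19,"dy": -14,"dz": 0,"turn": 0},{"fingers": -1,"dx": 0,"dy": 0,"dz": -28,"turn": 0},{"fingers": -1,"dx": 0,"dy": 0,"dz": -28,"turn": 0},{"fingers": -1,"dx": 0,"dy": 0,"dz": -28,"turn": 0},{"fingers": -1,"dx": 0,"dy": 0,"dz": -28,"turn": 0},{"fingers": -1,"dx": 0,"dy": 0,"dz": -28,"turn": 0},{"fingers": -1,"dx": 0,"dy": 0,"dz": -28,"turn": 0},{"fingers": -1,"dx": 0,"dy": 0,"dz": -18,"turn": 0},{"fingers": -1,"dx": 0,"dy": 0,"dz": 0,"turn": 0},{"fingers": -1,"dx": 0,"dy": 0,"dz": 0,"turn": 0}])

```text
clock: 8.22
position: [0.6316, -0.1694, 0.0254]
ee_rot: [0.004, 0.736, -0.677, 0.001]
contact_force: [0.1, 0.1, 0.7]
width: 0.0853
```

>>> play_rows(series=[{"fingers": -1,"dx": -7,"dy": 0,"dz": 0,"turn": 0},{"fingers": -1,"dx": -7,"dy": -1,"dz": 0,"turn": 0},{"fingers": -1,"dx": -7,"dy": 0,"dz": 0,"turn": 0},{"fingers": -1,"dx": -7,"dy": -1,"dz": 0,"turn": 0},{"fingers": -1,"dx": -7,"dy": 0,"dz": 0,"turn": 0},{"fingers": -1,"dx": -7,"dy": 0,"dz": 0,"turn": 0}])

```text
clock: 8.72
position: [0.593, -0.1737, 0.0313]
ee_rot: [0.001, 0.736, -0.677, 0.008]
contact_force: [6.4, 1.9, 5.1]
width: 0.0855
```

Run:
```python
from h import *
im=get_image('scene');p=get_state();print(p['position'],p['contact_force'])
cv2.imwrite('pics/c5.png',cv2.resize(im['pixels'][150:260,220:350],(650,550))[:,:,::-1])
```

```text
[ 0.59145781 -0.17368614  0.03171683] [3.42174426 0.78560635 3.62559825]
```

View pics/c5.png

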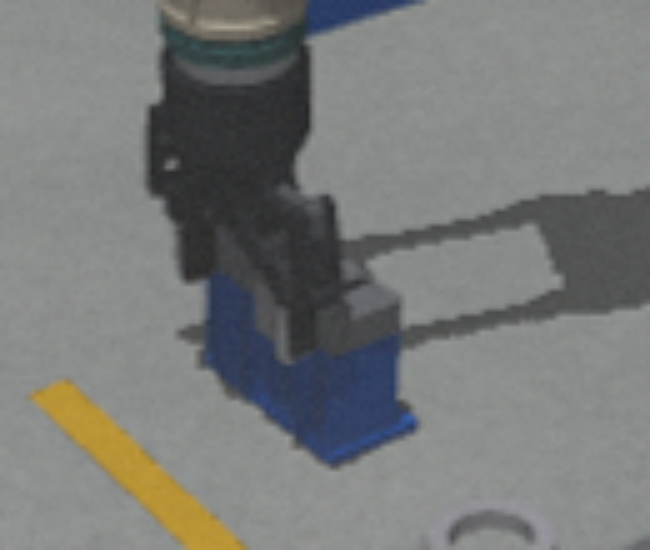

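The fingers are on the far face near (300,350), with about 4 N, and the case is starting to tilt. I'll keep pushing while rising a little.

>>> play_rows(series=[{"fingers": -1,"dx": -6,"dy": 0,"dz": 2,"turn": 0},{"fingers": -1,"dx": -6,"dy": -1,"dz": 2,"turn": 0},{"fingers": -1,"dx": -6,"dy": 0,"dz": 2,"turn": 0},{"fingers": -1,"dx": -6,"dy": -1,"dz": 2,"turn": 0}])

```text
clock: 9.1
position: [0.5695, -0.176, 0.0439]
ee_rot: [-0.002, 0.735, -0.678, 0.012]
contact_force: [1.4, 1.6, 2.6]
width: 0.0856
```

>>> play_rows(series=[{"fingers": -1,"dx": -6,"dy": 0,"dz": 1,"turn": 0},{"fingers": -1,"dx": -6,"dy": 0,"dz": 1,"turn": 0},{"fingers": -1,"dx": -6,"dy": 0,"dz": 1,"turn": 0},{"fingers": -1,"dx": -6,"dy": 0,"dz": 1,"turn": 0}])

```text
clock: 9.43
position: [0.5411, -0.1767, 0.0488]
ee_rot: [-0.0, 0.735, -0.678, 0.011]
contact_force: [0.4, 0.5, 0.6]
width: 0.0854
```

Run:
```python
from h import *
im=get_image('scene');p=get_state();print(p['position'],p['contact_force'])
cv2.imwrite('pics/c6.png',cv2.resize(im['pixels'][150:260,220:350],(650,550))[:,:,::-1])
```

```text
[ 0.53908814 -0.17615177  0.04861171] [-1.60528775  0.72078051  0.34136712]
```

View pics/c6.png

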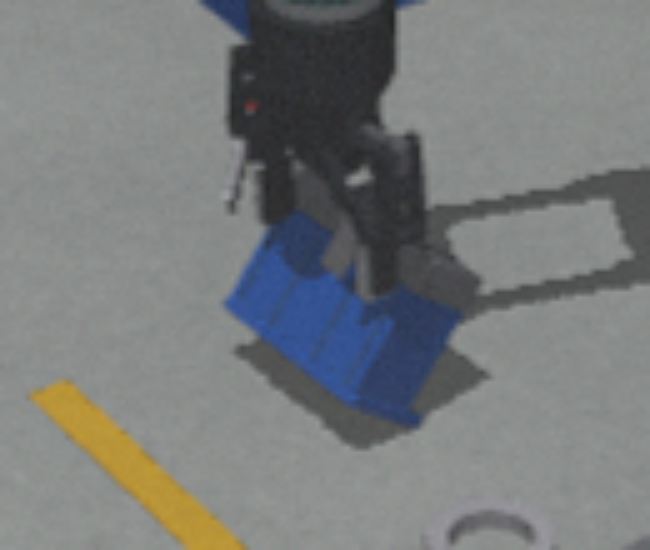

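The case is tilted about 40° and still square. A bit more push, then I'll retreat upward.

>>> play_rows(series=[{"fingers": -1,"dx": -6,"dy": 0,"dz": 1,"turn": 0},{"fingers": -1,"dx": -6,"dy": 0,"dz": 1,"turn": 0},{"fingers": -1,"dx": -6,"dy": 0,"dz": 1,"turn": 0},{"fingers": -1,"dx": -4,"dy": 0,"dz": 1,"turn": 0},{"fingers": -1,"dx": 0,"dy": 0,"dz": 0,"turn": 0},{"fingers": -1,"dx": 0,"dy": 0,"dz": 0,"turn": 0},{"fingers": -1,"dx": 0,"dy": 0,"dz": 0,"turn": 0},{"fingers": -1,"dx": 5,"dy": 0,"dz": 20,"turn": 0},{"fingers": -1,"dx": 10,"dy": 0,"dz": 30,"turn": 0},{"fingers": -1,"dx": 10,"dy": 0,"dz": 30,"turn": 0},{"fingers": -1,"dx": 10,"dy": 0,"dz": 30,"turn": 0},{"fingers": -1,"dx": 10,"dy": 0,"dz": 20,"turn": 0},{"fingers": -1,"dx": 0,"dy": 0,"dz": 0,"turn": 0}])

```text
clock: 10.57
position: [0.5544, -0.1732, 0.1836]
ee_rot: [0.003, 0.736, -0.677, 0.002]
contact_force: [1.2, 0.1, 0.4]
width: 0.0855
```

Run:
```python
from h import *
im=get_image('scene');p=get_state();print(p['position'],p['contact_force'])
for l in('case_a','stamp'):
    for m in masks_of(im,l)[:3]: print(l,round(m['p'],2),m['xy'],m['region'].sum())
hsv=cv2.cvtColor(im['pixels'],cv2.COLOR_RGB2HSV);o=(hsv[:,:,0]>4)&(hsv[:,:,0]<18)&(hsv[:,:,1]>170)&(hsv[:,:,2]>120)
print('orange',o[150:260,220:350].sum())
cv2.imwrite('pics/c7.png',cv2.resize(im['pixels'][140:340,210:450],(720,600))[:,:,::-1])
```

```text
[ 0.55254451 -0.17269257  0.18173835] [ 0.1090253   0.04596963 -0.42335704]
case_a 0.85 [358.8, 287.3] 2106
case_a 0.58 [302.6, 211.2] 1491
stamp 0.61 [358.6, 287.3] 2186
orange 0
```

View pics/c7.png

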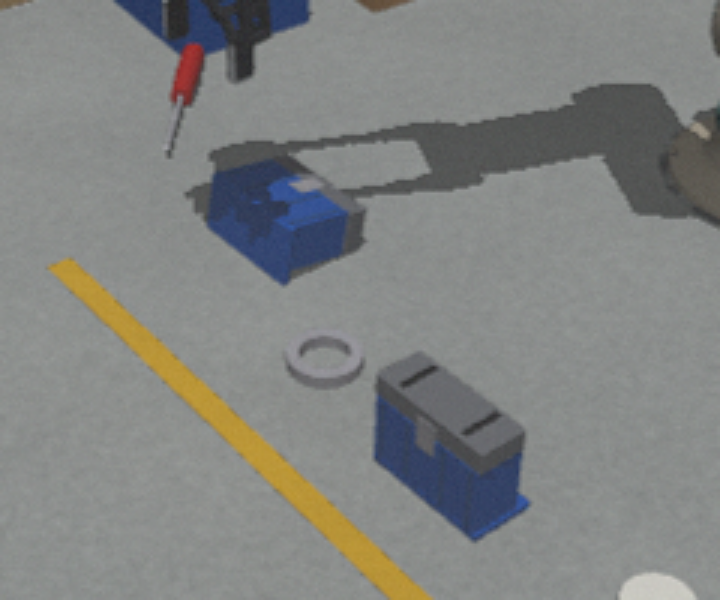

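The right case lies squarely at about (285,215) in the crop and has a plain underside. So the left case should be the stamped one; I'll go there.

>>> play_rows(series=[{"fingers": -1,"dx": 18,"dy": 5,"dz": 0,"turn": 0},{"fingers": -1,"dx": 6,"dy": 30,"dz": 0,"turn": 0},{"fingers": -1,"dx": 6,"dy": 30,"dz": 0,"turn": 0},{"fingers": -1,"dx": 6,"dy": 30,"dz": 0,"turn": 0},{"fingers": -1,"dx": 6,"dy": 30,"dz": 0,"turn": 0},{"fingers": -1,"dx": 6,"dy": 30,"dz": 0,"turn": 0},{"fingers": -1,"dx": 6,"dy": 30,"dz": 0,"turn": 0},{"fingers": -1,"dx": 6,"dy": 30,"dz": 0,"turn": 0},{"fingers": -1,"dx": 6,"dy": 30,"dz": 0,"turn": 0},{"fingers": -1,"dx": 6,"dy": 30,"dz": 0,"turn": 0},{"fingers": -1,"dx": 6,"dy": 30,"dz": 0,"turn": 0},{"fingers": -1,"dx": 4,"dy": 30,"dz": 0,"turn": 0},{"fingers": -1,"dx": 0,"dy": 14,"dz": 0,"turn": 0},{"fingers": -1,"dx": 0,"dy": 0,"dz": 0,"turn": 0},{"fingers": -1,"dx": 0,"dy": 0,"dz": 0,"turn": 0}])

```text
clock: 11.97
position: [0.6028, 0.1891, 0.1421]
ee_rot: [0.03, 0.732, -0.68, -0.029]
contact_force: [-0.4, -1.0, 0.5]
width: 0.0855
```

>>> play_rows(series=[{"fingers": -1,"dx": 12,"dy": -7,"dz": 0,"turn": 0.02},{"fingers": -1,"dx": 12,"dy": -6,"dz": 0,"turn": 0},{"fingers": -1,"dx": 0,"dy": 0,"dz": 0,"turn": 0},{"fingers": -1,"dx": 0,"dy": 0,"dz": -20,"turn": 0},{"fingers": -1,"dx": 0,"dy": 0,"dz": -20,"turn": 0},{"fingers": -1,"dx": 0,"dy": 0,"dz": -20,"turn": 0},{"fingers": -1,"dx": 0,"dy": 0,"dz": -10,"turn": 0},{"fingers": -1,"dx": 0,"dy": 0,"dz": 0,"turn": 0},{"fingers": -1,"dx": 0,"dy": 0,"dz": 0,"turn": 0}])

```text
clock: 12.72
position: [0.625, 0.1614, 0.0689]
ee_rot: [0.034, 0.734, -0.678, -0.029]
contact_force: [0.3, -0.2, -0.1]
width: 0.0856
```

>>> play_rows(series=[{"fingers": -1,"dx": 0,"dy": 7,"dz": -14,"turn": 0},{"fingers": -1,"dx": 0,"dy": 7,"dz": -14,"turn": 0},{"fingers": -1,"dx": 0,"dy": 0,"dz": 0,"turn": 0},{"fingers": -1,"dx": 0,"dy": 0,"dz": 0,"turn": 0}])

```text
clock: 13.05
position: [0.628, 0.1739, 0.0452]
ee_rot: [0.031, 0.733, -0.679, -0.026]
contact_force: [-0.2, 0.1, 0.5]
width: 0.0855
```

>>> play_rows(series=[{"fingers": -1,"dx": -2,"dy": 0,"dz": -9,"turn": 0},{"fingers": -1,"dx": -7,"dy": 0,"dz": 0,"turn": 0},{"fingers": -1,"dx": -7,"dy": 0,"dz": 0,"turn": 0},{"fingers": -1,"dx": -7,"dy": 0,"dz": 0,"turn": 0},{"fingers": -1,"dx": -7,"dy": 0,"dz": 0,"turn": 0},{"fingers": -1,"dx": -7,"dy": 0,"dz": 0,"turn": 0},{"fingers": -1,"dx": -5,"dy": 0,"dz": 0,"turn": 0}])

```text
clock: 13.63
position: [0.5847, 0.1728, 0.0403]
ee_rot: [0.029, 0.733, -0.679, -0.024]
contact_force: [2.0, -0.4, 2.5]
width: 0.0854
```

Contact. I'll carry on tipping.

>>> play_rows(series=[{"fingers": -1,"dx": -6,"dy": 0,"dz": 1,"turn": 0},{"fingers": -1,"dx": -6,"dy": -1,"dz": 1,"turn": 0},{"fingers": -1,"dx": -6,"dy": 0,"dz": 1,"turn": 0},{"fingers": -1,"dx": -6,"dy": 0,"dz": 1,"turn": 0}])

```text
clock: 13.97
position: [0.5654, 0.1718, 0.0484]
ee_rot: [0.023, 0.734, -0.679, -0.018]
contact_force: [3.2, -0.7, 2.7]
width: 0.0858
```

>>> play_rows(series=[{"fingers": -1,"dx": -6,"dy": -1,"dz": 1,"turn": 0},{"fingers": -1,"dx": -6,"dy": 0,"dz": 1,"turn": 0},{"fingers": -1,"dx": -6,"dy": 0,"dz": 1,"turn": 0},{"fingers": -1,"dx": -6,"dy": 0,"dz": 1,"turn": 0},{"fingers": -1,"dx": -6,"dy": 0,"dz": 1,"turn": 0},{"fingers": -1,"dx": -6,"dy": 0,"dz": 1,"turn": 0},{"fingers": -1,"dx": 0,"dy": 0,"dz": 0,"turn": 0},{"fingers": -1,"dx": 0,"dy": 0,"dz": 0,"turn": 0},{"fingers": -1,"dx": 0,"dy": 0,"dz": 0,"turn": 0}])

```text
clock: 14.72
position: [0.5165, 0.1706, 0.0529]
ee_rot: [0.028, 0.733, -0.679, -0.023]
contact_force: [-0.4, -0.6, -0.4]
width: 0.0854
```

>>> play_rows(series=[{"fingers": -1,"dx": 5,"dy": 0,"dz": 20,"turn": 0},{"fingers": -1,"dx": 0,"dy": 0,"dz": 30,"turn": 0},{"fingers": -1,"dx": 0,"dy": 0,"dz": 30,"turn": 0},{"fingers": -1,"dx": -30,"dy": 0,"dz": 20,"turn": 0},{"fingers": -1,"dx": -30,"dy": 0,"dz": 0,"turn": 0},{"fingers": -1,"dx": -30,"dy": 0,"dz": 0,"turn": 0},{"fingers": -1,"dx": -30,"dy": 0,"dz": 0,"turn": 0},{"fingers": -1,"dx": -30,"dy": 0,"dz": 0,"turn": 0},{"fingers": -1,"dx": 0,"dy": 0,"dz": 0,"turn": 0},{"fingers": -1,"dx": 0,"dy": 0,"dz": 0,"turn": 0}])

```text
clock: 15.55
position: [0.3678, 0.1704, 0.1542]
ee_rot: [0.029, 0.732, -0.68, -0.024]
contact_force: [0.1, 0.5, 0.1]
width: 0.0855
```

Run:
```python
from h import *
p=get_state();print(p['position'],p['ee_rot'])
im=get_image('scene')
for l in('case_a','stamp','line'):
    for m in masks_of(im,l)[:3]: print(l,round(m['p'],2),m['xy'],m['region'].sum())
hsv=cv2.cvtColor(im['pixels'],cv2.COLOR_RGB2HSV);o=(hsv[:,:,0]>3)&(hsv[:,:,0]<18)&(hsv[:,:,1]>150)&(hsv[:,:,2]>100);o[:140]=0;o[340:]=0;o[:,:210]=0;o[:,450:]=0
ys,xs=np.nonzero(o);print('orange',len(xs),xs.mean(),ys.mean(),ray(im,(xs.mean(),ys.mean()),.03).round(3))
cv2.imwrite('pics/c8.png',cv2.resize(im['pixels'][140:340,210:450],(720,600))[:,:,::-1])
```

```text
[0.36779274 0.17036883 0.15421951] [ 0.02873754  0.73217514 -0.68006932 -0.02448332]
case_a 0.81 [383.1, 279.4] 2064
case_a 0.56 [304.4, 212.6] 1495
stamp 0.58 [382.9, 281.6] 2162
orange 136 371.8970588235294 284.4779411764706 [0.509 0.171 0.03 ]
```

View pics/c8.png

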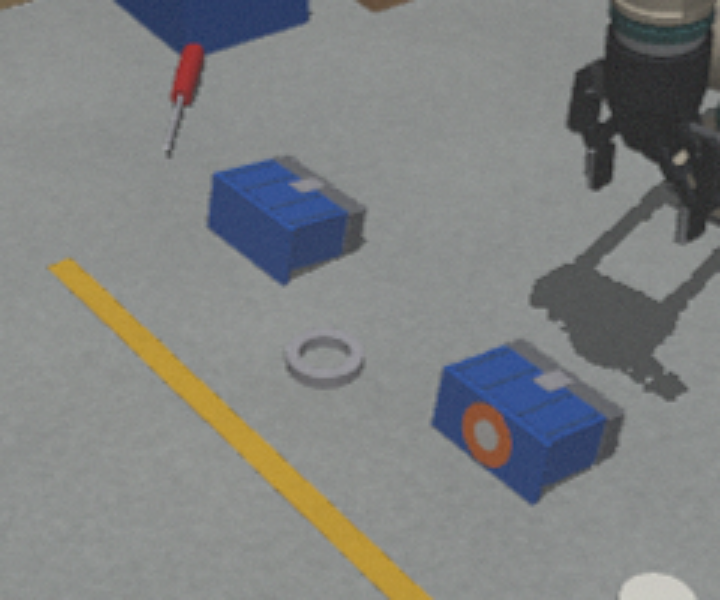

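Both cases lie square, and the orange stamp on the left case shows at about (487,435) in the crop. I'll lower the open fingers on the robot side and push low on the lid. That's 11 pictures viewed so far.

>>> play_rows(series=[{"fingers": -1,"dx": 0,"dy": -4,"dz": -20,"turn": 0},{"fingers": -1,"dx": 0,"dy": -3,"dz": -20,"turn": 0},{"fingers": -1,"dx": 0,"dy": 0,"dz": -20,"turn": 0},{"fingers": -1,"dx": 0,"dy": 0,"dz": -20,"turn": 0},{"fingers": -1,"dx": 0,"dy": 0,"dz": -20,"turn": 0},{"fingers": -1,"dx": 0,"dy": 0,"dz": -15,"turn": 0},{"fingers": -1,"dx": 0,"dy": 0,"dz": 0,"turn": 0},{"fingers": -1,"dx": 0,"dy": 0,"dz": 0,"turn": 0}])

```text
clock: 16.42
position: [0.3823, 0.1639, 0.0341]
ee_rot: [0.025, 0.731, -0.682, -0.022]
contact_force: [-0.0, -0.7, 0.8]
width: 0.0853
```

>>> play_rows(series=[{"fingers": -1,"dx": -6,"dy": 0,"dz": -15,"turn": 0.02},{"fingers": -1,"dx": -4,"dy": 0,"dz": -15,"turn": 0},{"fingers": -1,"dx": -2,"dy": 0,"dz": -8,"turn": 0},{"fingers": -1,"dx": 0,"dy": 0,"dz": 0,"turn": 0},{"fingers": -1,"dx": 0,"dy": 0,"dz": 0,"turn": 0}])

```text
clock: 16.83
position: [0.3776, 0.1651, -0.0021]
ee_rot: [0.022, 0.737, -0.675, -0.019]
contact_force: [0.7, 0.8, -0.2]
width: 0.0854
```

Run:
```python
from h import *
p=get_state();print(p['position'],p['ee_rot'],p['contact_force'])
im=get_image('scene');x,y=proj(im,[p['position']])[0]
a=im['pixels'][220:340,330:490];b=get_image('wrist')['pixels']
cv2.imwrite('pics/c9.png',np.hstack([cv2.resize(a,(480,360)),cv2.resize(b,(320,360))])[:,:,::-1])
```

```text
[ 0.3776265   0.16505686 -0.00210596] [ 0.02179983  0.7373762  -0.67485694 -0.01921532] [ 0.73467417  0.80223152 -0.22165819]
```

View pics/c9.png

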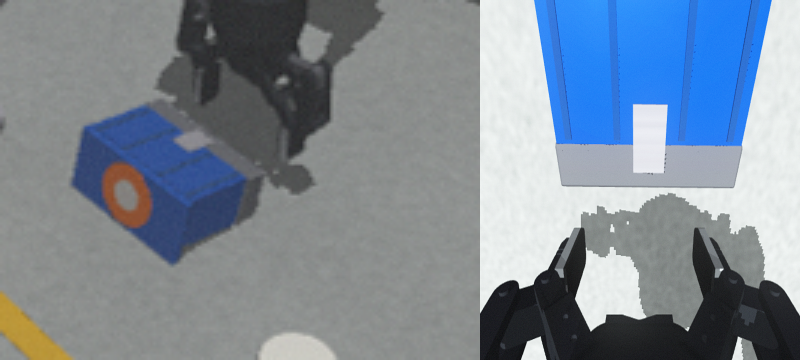

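The fingers are on the robot side, centred on the lid (lid at column 648, fingers at 640). I'll go slightly lower and push.

>>> play_rows(series=[{"fingers": -1,"dx": 0,"dy": 0,"dz": -10,"turn": 0},{"fingers": -1,"dx": 7,"dy": 0,"dz": 0,"turn": 0},{"fingers": -1,"dx": 7,"dy": 1,"dz": 0,"turn": 0},{"fingers": -1,"dx": 7,"dy": 0,"dz": 0,"turn": 0},{"fingers": -1,"dx": 7,"dy": 1,"dz": 0,"turn": 0},{"fingers": -1,"dx": 7,"dy": 0,"dz": 0,"turn": 0}])

```text
clock: 17.43
position: [0.4161, 0.1676, -0.0084]
ee_rot: [0.021, 0.737, -0.675, -0.019]
contact_force: [-2.5, -0.0, -0.7]
width: 0.0853
```

>>> play_rows(series=[{"fingers": -1,"dx": 8,"dy": 1,"dz": 0,"turn": 0},{"fingers": -1,"dx": 8,"dy": 0,"dz": 0,"turn": 0},{"fingers": -1,"dx": 8,"dy": 1,"dz": 0,"turn": 0},{"fingers": -1,"dx": 8,"dy": 0,"dz": 0,"turn": 0},{"fingers": -1,"dx": 8,"dy": 1,"dz": 0,"turn": 0},{"fingers": -1,"dx": 8,"dy": 0,"dz": 0,"turn": 0}])

```text
clock: 17.93
position: [0.4671, 0.1705, -0.0089]
ee_rot: [0.023, 0.737, -0.675, -0.02]
contact_force: [-2.7, -0.4, -1.3]
width: 0.0857
```

```bash
cat > st.py <<'E'
from h import *
p=get_state();print(p['position'],p['contact_force'],p['clock'])
im=get_image('scene')
hsv=cv2.cvtColor(im['pixels'],cv2.COLOR_RGB2HSV);o=(hsv[:,:,0]>3)&(hsv[:,:,0]<18)&(hsv[:,:,1]>150)&(hsv[:,:,2]>100);o[:140]=0;o[360:]=0;o[:,:210]=0;o[:,450:]=0
ys,xs=np.nonzero(o);s=ray(im,(xs.mean(),ys.mean()),.03)
print('orange',len(xs),s.round(3));yw=np.radians(5);mid=s[:2]-.046*np.array([np.cos(yw),np.sin(yw)])
a=np.array([.641,.295]);b=np.array([.671,-.264]);t=(b-a)/np.linalg.norm(b-a);n=np.array([-t[1],t[0]])
print('mid',mid.round(3),'line x',((mid-(a+b)/2)@n).round(4),'along',((mid-(a+b)/2)@t).round(3))
E
python3 st.py
```

```text
[ 0.46710997  0.17052431 -0.00886403] [-2.69974889 -0.36871671 -1.25381544] 17.9333
orange 140 [0.576 0.176 0.03 ]
mid [0.53  0.172] line x -0.1177 along -0.163
```

>>> play_rows(series=[{"fingers": -1,"dx": 8,"dy": 1,"dz": 0,"turn": 0},{"fingers": -1,"dx": 8,"dy": 0,"dz": 0,"turn": 0},{"fingers": -1,"dx": 8,"dy": 0,"dz": 0,"turn": 0},{"fingers": -1,"dx": 8,"dy": 0,"dz": 0,"turn": 0},{"fingers": -1,"dx": 8,"dy": 0,"dz": 0,"turn": 0},{"fingers": -1,"dx": 8,"dy": 0,"dz": 0,"turn": 0},{"fingers": -1,"dx": 8,"dy": 0,"dz": 0,"turn": 0}])

```text
clock: 18.57
position: [0.5213, 0.171, -0.0085]
ee_rot: [0.028, 0.737, -0.675, -0.024]
contact_force: [-3.4, -0.0, 2.0]
width: 0.0855
```

```bash
python3 st.py
```

```text
[ 0.52132409  0.17102572 -0.00849957] [-3.43790355 -0.022702    1.95112857] 18.5667
orange 137 [0.63  0.177 0.03 ]
mid [0.585 0.173] line x -0.0628 along -0.161
```

>>> play_rows(series=[{"fingers": -1,"dx": 8,"dy": 0,"dz": 0,"turn": 0},{"fingers": -1,"dx": 8,"dy": 0,"dz": 0,"turn": 0},{"fingers": -1,"dx": 8,"dy": 0,"dz": 0,"turn": 0},{"fingers": -1,"dx": 8,"dy": 0,"dz": 0,"turn": 0},{"fingers": -1,"dx": 8,"dy": 0,"dz": 0,"turn": 0},{"fingers": -1,"dx": 8,"dy": 0,"dz": 0,"turn": 0},{"fingers": -1,"dx": 8,"dy": 0,"dz": 0,"turn": 0}])

```text
clock: 19.2
position: [0.5809, 0.1709, -0.0084]
ee_rot: [0.029, 0.737, -0.675, -0.026]
contact_force: [-5.3, 0.5, 3.1]
width: 0.0855
```

```bash
python3 st.py
```

```text
[ 0.58093474  0.17087419 -0.00843397] [-5.32447644  0.49004799  3.11144598] 19.2
orange 135 [0.69  0.176 0.03 ]
mid [0.644 0.172] line x -0.0032 along -0.157
```

The case is 3 mm short of the line's centre. I'll retreat, then cross-check with the top camera.

>>> play_rows(series=[{"fingers": -1,"dx": -8,"dy": 0,"dz": 0,"turn": 0},{"fingers": -1,"dx": -20,"dy": 0,"dz": 0,"turn": 0},{"fingers": -1,"dx": -25,"dy": 0,"dz": 0,"turn": 0},{"fingers": -1,"dx": -30,"dy": 0,"dz": 20,"turn": 0},{"fingers": -1,"dx": -30,"dy": 0,"dz": 35,"turn": 0},{"fingers": -1,"dx": -30,"dy": 0,"dz": 35,"turn": 0},{"fingers": -1,"dx": -30,"dy": 0,"dz": 35,"turn": 0},{"fingers": -1,"dx": -30,"dy": 0,"dz": 35,"turn": 0},{"fingers": -1,"dx": -30,"dy": 0,"dz": 20,"turn": 0},{"fingers": -1,"dx": 0,"dy": 0,"dz": 0,"turn": 0},{"fingers": -1,"dx": 0,"dy": 0,"dz": 0,"turn": 0},{"fingers": -1,"dx": 0,"dy": 0,"dz": 0,"turn": 0}])

```text
clock: 20.25
position: [0.3716, 0.1716, 0.1648]
ee_rot: [0.009, 0.737, -0.676, -0.009]
contact_force: [0.2, -0.4, -0.7]
width: 0.0853
```

```bash
python3 st.py
python3 - <<'E'
from h import *
for n in('top','scene'):
    im=get_image(n)
    for l,z in(('case_a',.048),('clamp_ring',.014),('jar',.085 if n=='top' else .045),('driver',0)):
        for m in masks_of(im,l)[:3]:
            if m['p']<.35: continue
            ys,xs=np.nonzero(m['region']);c=[ray(im,p,z)[:2] for p in((xs.min(),ys.mean()),(xs.max(),ys.mean()),(xs.mean(),ys.min()),(xs.mean(),ys.max()))]
            print(n,l,round(m['p'],2),ray(im,m['xy'],z).round(3)[:2],'xext',c[2][0].round(3),c[3][0].round(3))
E
```

```text
[0.37162519 0.17156389 0.16484461] [ 0.22386103 -0.39847695 -0.71588092] 20.25
orange 127 [0.693 0.176 0.03 ]
mid [0.647 0.172] line x -0.0005 along -0.157
top case_a 0.66 [0.638 0.166] xext 0.696 0.591
top case_a 0.58 [ 0.469 -0.18 ] xext 0.52 0.423
top clamp_ring 0.62 [ 0.53  -0.007] xext 0.579 0.513
top jar 0.58 [0.552 0.385] xext 0.582 0.514
top driver 0.77 [ 0.419 -0.485] xext 0.505 0.371
scene case_a 0.96 [ 0.493 -0.145] xext 0.436 0.548
scene case_a 0.8 [0.67  0.188] xext 0.613 0.716
scene clamp_ring 0.92 [ 0.554 -0.007] xext 0.534 0.574
scene jar 0.63 [0.558 0.406] xext 0.515 0.599
scene driver 0.43 [ 0.387 -0.494] xext 0.365 0.431
```

```bash
python3 -c "from rig import *; print(sign_off())"
```

```text
the job is handed in; nothing more can be done
None
```

Both cases lie tipped on their robot-facing sides, and the stamped one sits on the dispatch line. I handed the job in at about 20.5 s of the 64 s; the hand-in reports no verdict.

- **Tipping:** I tipped the right case first; its underside was plain. The left case then showed the orange stamp.
- **Line:** I pushed the stamped left case, still lying, until its middle was over the line.
    - The scene camera put the middle within 1 mm of the line's centre line and 157 mm along from the line's middle.
    - The top camera, more roughly, put it about 5–10 mm short. Both are within the 25 mm allowed.
- **Other case:** it lies about 42 mm from where it started, with 120 mm allowed.
- **Ring, jar and screwdriver:** their last measured positions agree with the first ones within the networks' 10–20 mm scatter. The arm never went near them.
- **Arm at hand-in:** it was clear of everything. The largest force I read, at the ends of moves, was about 8 N.

**Disagreement with the given data:** the fingertips turned out to be about 25–35 mm behind the TCP, not 11 mm ahead of it. Because of this, the first two attempts at the right case passed over its lid without touching it. Both the scene and wrist cameras showed the offset, and I used the measured value from then on.

**Not checked:** after retreating I checked the final positions by measurement only, because I had already viewed the 12 pictures allowed.

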